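Count out a flange kit and slide it across

TASK

Make up one flange kit in the pulled-out steel tray: exactly three of the long studs, lying flat and side by side across the tray in the larger bay next to the handle, and the pipe flange lying flat, neck up, in the other bay. Then slide the loaded tray fully home against its end stop. The spare long stud and the short studs stay lying on the bench, and the hammer and the tin are left alone.

Things in the scene. Friction and masses are not known exactly. Their poses are not given: they have to be found in the camera images.
- long_a: Long steel stud bolt on the bench: 24 mm round threaded rod, 130 mm long, with a hex nut fixed near each end (36 mm across flats, 19 mm thick, outer face 6 mm in from the rod's end), 80 mm of bare rod between. Origin at the rod's middle on its axis, 18 mm above what the nuts lie on. x along the rod; ends alike. About 0.55 kg.
- long_b: Long steel stud bolt on the bench: 24 mm round threaded rod, 130 mm long, with a hex nut fixed near each end (36 mm across flats, 19 mm thick, outer face 6 mm in from the rod's end), 80 mm of bare rod between. Origin at the rod's middle on its axis, 18 mm above what the nuts lie on. x along the rod; ends alike. About 0.55 kg.
- long_c: Long steel stud bolt on the bench: 24 mm round threaded rod, 130 mm long, with a hex nut fixed near each end (36 mm across flats, 19 mm thick, outer face 6 mm in from the rod's end), 80 mm of bare rod between. Origin at the rod's middle on its axis, 18 mm above what the nuts lie on. x along the rod; ends alike. About 0.55 kg.
- long_d: Long steel stud bolt on the bench: 24 mm round threaded rod, 130 mm long, with a hex nut fixed near each end (36 mm across flats, 19 mm thick, outer face 6 mm in from the rod's end), 80 mm of bare rod between. Origin at the rod's middle on its axis, 18 mm above what the nuts lie on. x along the rod; ends alike. About 0.55 kg.
- short_a: Short steel stud bolt on the bench: 24 mm round threaded rod, 80 mm long, with a hex nut fixed near each end (36 mm across flats, 19 mm thick, outer face 6 mm in from the rod's end), 30 mm of bare rod between. Origin at the rod's middle on its axis, 18 mm above what the nuts lie on. x along the rod; ends alike. About 0.4 kg. Not wanted in the kit.
- short_b: Short steel stud bolt on the bench: 24 mm round threaded rod, 80 mm long, with a hex nut fixed near each end (36 mm across flats, 19 mm thick, outer face 6 mm in from the rod's end), 30 mm of bare rod between. Origin at the rod's middle on its axis, 18 mm above what the nuts lie on. x along the rod; ends alike. About 0.4 kg. Not wanted in the kit.
- flange: Steel weld-neck pipe flange lying disc down, neck up: disc 110 mm across and 16 mm thick with four bolt holes; the neck in its middle is 52 mm across at its foot, tapers to 40 mm across at 26 mm height and is straight from there to its top at 55 mm. Origin at the centre of the underside, z up the neck. About 0.75 kg.
- tray (a joint): Travel of the tray on its slide, in m: 0 fully pulled out, 0.11 fully home against the grey end stop. It grows as the tray moves along the +y axis of kit_slide (to the robot's left). It stays where it is left; moving it takes about 3 to 5 N.
- kit_slide: Fixed slide: base plate 190 x 440 mm, 16 mm side rails, 34 mm high end stop at its +y end. Origin: centre of its underside; y is the sliding direction. It carries an open steel tray 160 (x) x 310 mm (y), floor 16 mm above the bench, walls 4 mm thick rising 28 mm above the floor. A cross wall parts it into a stud bay (larger, next to the handle) and a flange bay.
- stud_bay (a point): Centre of the stud bay, on the tray's floor; moves with the tray. The bay is 152 mm along x (across the tray) and 170 mm along y (the sliding direction) inside; axes parallel to those of kit_slide. Three long studs lie here side by side along x.
- flange_bay (a point): Centre of the flange bay, on the tray's floor; moves with the tray. The bay is 152 mm along x and 128 mm along y inside; axes parallel to those of kit_slide.
- tray_handle (a point): Centre of the top of the tray's handle, an upright black round post 20 mm across that stands 54 mm above a flat tab outside the tray's -y end, 35 mm from the wall to the post's axis. Its top is 70 mm above the bench. Moves with the tray.
- hammer: Bystander: a 250 mm hammer lying between the robot and the slide, its handle towards the robot's left. Origin under its middle. Not part of the job.
- tin: Bystander: closed metal can 72 mm across, 85 mm tall, standing beyond the studs. Origin at the centre of its underside. Not part of the job.
Not all that is in view belongs to the job. Leave any pink or yellow look-alike of the short_b alone.

How it is judged:
By the outcome, as a careful person would: the job done as asked, in the order asked, and still so for the second after the job is handed in, with the robot touching nothing.
It also fails if it takes over 72 s, if anything falls off the work surface, if the arm or the gripper's body presses on something with over 40 N, if the wrist force passes 120 N, or if a joint passes its speed limit or range.

ROBOT

A 6-joint arm with a two-finger parallel gripper is mounted at the origin on the work surface. World frame = base frame: x ahead of the robot, y to its left, z up, the work surface at z = 0. Lengths are in m, angles in degrees, forces in N, time in s.
With the tool pointing down it reaches from about 0.4 to 0.825 m from the base axis. Payload 7 kg.
Tool frame: the origin (TCP) lies midway between the tips of the shut fingers; the grasp point (between the pads) lies 19 mm behind it; z points along the fingers, y is the line along which they close (so a half turn about z gives the same grasp; the last joint's range is limited). The gripper opens to 88 mm and grips with 3 to 60 N. Pads are 19 mm wide; open, the fingers measure 130 mm over their backs; the gripper's body (78 mm by 193 mm) begins 47 mm behind the grasp point.
Start: joints at [-52.076, 20.546, 0.682, 0, -70.136, -16.507], TCP at [0.246, -0.628, 0.227] pointing down, gripper open.
Joint ranges: [-176.03, 176.03], [-82.01, 121.73], [-58.28, 71.71], [-173.87, 95.51], [-174.79, -0.11], [-173.66, 173.66]. Speed limits (degrees/s): [136.94, 136.94, 172.46, 180, 180, 180].

INTERFACE

Orientations are given as a 3x3 rotation matrix whose columns are the frame's x, y, z axes.
In Python, from rig import robot gives the robot as it stands. Calls block until the motion is done:
- robot.goto(position, orientation): joint-space move of the TCP to a pose.
- robot.servo_line(position, ori=None, speed=0.15): straight line of the TCP; ori=None keeps the orientation; speed is the mean speed in m/s.
- robot.movej(angles): joint-space move.
- robot.move_gripper(opening): opening from 0.0 (shut) to 1.0 (fully open); the grip force is fixed at half the most; returns when the fingers have stopped.
- robot.dwell(seconds).
- robot.ik(position, orientation): joint angles nearest the present ones, or None.
- robot.grab_frame(name): name is "scene" or "top" or "wrist"; returns (picture, depth): 400x640x3 uint8, red, green, blue; 400x640 float32, m along the optical axis (not along the pixel's ray), 0 where there is no reading.
- robot.camera_info(name): a dict with "vfov" (degrees; the focal length in pixels is half the picture's height over the tangent of half this angle, whatever the lens; pixels are square), "cx", "cy" (the principal point, pixels), "view" (4x4, takes a point from world to camera coordinates); the wrist camera has in their place "T_tool_cam" (4x4, takes a point from camera to tool coordinates, whose origin is the TCP and whose axes are the flange's). Camera axes: x right, y down, z forward; pixel columns grow to the right and rows downward; lengths in m; the calibration is good to about 2 mm. A picture is of the moment at which its call begins: read the wrist's pose just before it. camera_info takes no time and is no camera call.
A pose or a line that the arm cannot do raises robot.Unreachable and nothing moves.
- robot.job_done(): hands the job in; it is judged then, once.
Readings, each from a call of its own:
- robot.read_t(): time.
- robot.read_qpos(): joint angles.
- robot.read_qvel(): joint speeds.
- robot.read_effort(): joint torques, N m.
- robot.read_position(): TCP position.
- robot.read_tcp_rot(): TCP orientation.
- robot.read_force(): force on the tool from outside, world axes, zero at the start.
- robot.read_ft_torque(): the same for the moment, N m.
- robot.read_grip_width(): opening from 0.0 (shut) to 1.0 (fully open).
- robot.read_finger_force(): force on a finger pad.
Only numpy, scipy, OpenCV 4.12 (cv2) and the standard library are available. Lean on these libraries where they do the work, as an engineer would, in place of code of your own. Each camera call takes 0.05 s, during which the arm holds its last target. There are 200 camera calls.

## Working session

There is one attempt and no reset: what is moved stays moved. The work goes in short steps, each a Python script; the robot and the scene stay as the last script left them, time stands still between calls to the robot, and variables do not carry over. Pictures are saved under pics/ and viewed, at most 10 in all, crops included, and the job is handed in when it is done.

```bash
ls; mkdir -p pics
python3 - <<'E'
from rig import robot
import cv2,numpy as np
for n in ("top","scene"):
    im,d=robot.grab_frame(n); cv2.imwrite(f"pics/{n}0.png",im[:,:,::-1]); np.savez(f"pics/{n}0.npz",im=im,d=d)
    print(n,robot.camera_info(n),(d>0).mean())
print(robot.camera_info("wrist"),robot.read_tcp_rot(),robot.read_t())
E
```

```text
pics
top {'vfov': 43.808182599575666, 'cx': 315.75288991475276, 'cy': 195.5223817874782, 'view': array([[ 0.02515435, -0.99964828, -0.00840069, -0.10426644],
       [-0.99652555, -0.02440658, -0.07963129,  0.55419765],
       [ 0.07939825,  0.01037457, -0.99678899,  1.30969555],
       [ 0.        ,  0.        ,  0.        ,  1.        ]])} 0.99601171875
scene {'vfov': 55.43874042548107, 'cx': 315.2507906868971, 'cy': 195.55084779052567, 'view': array([[-0.54579663,  0.83791612, -0.00161786,  0.37935854],
       [ 0.48411249,  0.31376108, -0.81681643, -0.20000533],
       [-0.68391603, -0.44659888, -0.5768954 ,  1.55689841],
       [ 0.        ,  0.        ,  0.        ,  1.        ]])} 0.996
{'vfov': 67.2588670877997, 'cx': 322.716904153436, 'cy': 199.26346110922358, 'T_tool_cam': array([[-7.06192346e-04, -9.53497636e-01, -3.01399668e-01,
         8.19742356e-02],
       [ 9.99999748e-01, -6.50678118e-04, -2.84579345e-04,
        -6.60709908e-04],
       [ 7.52315643e-05, -3.01399793e-01,  9.53497855e-01,
        -1.57696509e-01],
       [ 0.00000000e+00,  0.00000000e+00,  0.00000000e+00,
         1.00000000e+00]])} [[-9.30978562e-01 -3.65073173e-01 -7.04413275e-04]
 [-3.65073818e-01  9.30977581e-01  1.36076116e-03]
 [ 1.59015573e-04  1.52400231e-03 -9.99998826e-01]] 0.1
```

View pics/top0.png

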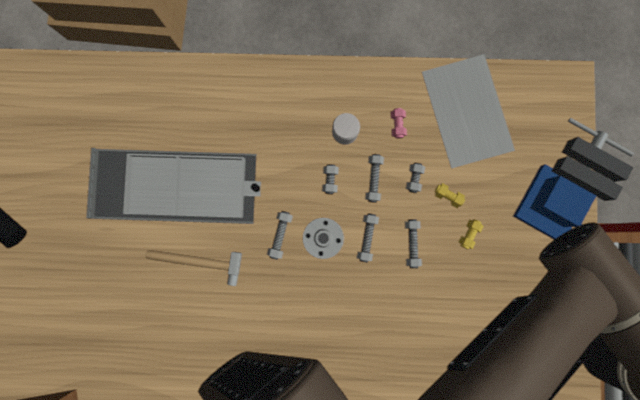

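View pics/scene0.png

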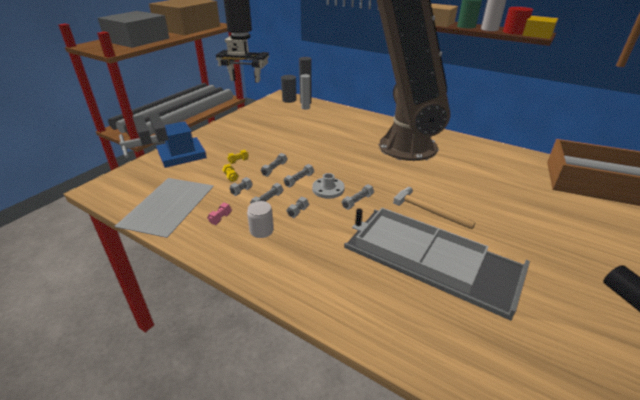

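The top view shows the long studs at (281,235), (369,238), (375,178) and (414,244), and the short ones at (331,179) and (416,177). The flange is at (323,238), and the tray spans columns 125-245 with its handle at (255,188). The scene view agrees. Next I'll measure these.

```bash
cat > h.py <<'E'
import numpy as np,cv2
def ray(ci,uv,z,view=None):
    V=ci["view"] if view is None else view
    f=200/np.tan(np.radians(ci["vfov"]/2))
    uv=np.atleast_2d(np.asarray(uv,float))
    d=np.c_[(uv[:,0]-ci["cx"])/f,(uv[:,1]-ci["cy"])/f,np.ones(len(uv))]@V[:3,:3]
    o=-V[:3,:3].T@V[:3,3]
    return o+d*((z-o[2])/d[:,2])[:,None]
def cloud(ci,d,view=None):
    V=ci["view"] if view is None else view
    f=200/np.tan(np.radians(ci["vfov"]/2)); v,u=np.mgrid[:400,:640]
    p=np.dstack([(u-ci["cx"])/f*d,(v-ci["cy"])/f*d,d])
    return (p-V[:3,3])@V[:3,:3]
E
python3 - <<'E'
from rig import robot
from h import *
ci=robot.camera_info("top"); a=np.load("pics/top0.npz"); im,d=a["im"],a["d"]
P=cloud(ci,d); hsv=cv2.cvtColor(im,cv2.COLOR_RGB2HSV)
m=((hsv[...,1]<75)).astype(np.uint8); m[:90]=0; m[290:]=0; m[:,:60]=0; m[:,440:]=0
n,l,s,c=cv2.connectedComponentsWithStats(m)
for i in range(1,n):
    if s[i,4]<60: continue
    v,u=np.where(l==i); q=np.c_[u,v].astype(np.float32)
    W=ray(ci,q,0.018 if s[i,4]<2500 else .016)[:,:2]
    r=cv2.minAreaRect(W.astype(np.float32)*1000)
    w,V=np.linalg.eigh(np.cov(W.T)); ax=V[:,1]
    z=P[v,u,2]
    print(s[i],c[i].round(1),"mean",W.mean(0).round(4),"ang",np.degrees(np.arctan2(ax[1],ax[0])).round(1),"rect",np.round(r[0],1),np.round(r[1],1),round(r[2],1),"z",np.percentile(z,[5,50,95]).round(3))
# handle
v,u=np.where((P[...,2]>.055)&(P[...,2]<.09)); k=(u>235)&(u<270)&(v>170)&(v<205); print("handle",k.sum(),ray(ci,np.c_[u[k],v[k]],.07).mean(0),P[v[k],u[k]].mean(0))
for r in (165,188,210): print("z row",r,P[r,85:262:3,2].round(3))
print("bench z",np.median(P[260:290,100:140,2]))
x=im[140:230,80:270];cv2.imwrite("pics/c1.png",cv2.resize(x[:,:,::-1],None,fx=4,fy=4,interpolation=cv2.INTER_CUBIC))
E
```

```text
[427  90  13  41 278] [435.2 103.7] mean [ 0.8151 -0.4086] ang -170.7 rect [ 797.8 -403.8] [110.5  32.6] 1.3 z [-0.001  0.004  0.009]
[332 113  29  32 716] [345.6 128.1] mean [ 0.7424 -0.1668] ang 168.7 rect [ 741.3 -167.9] [85.3 75.9] 1.3 z [0.017 0.084 0.089]
[   86   148   176    76 11815] [171.9 185.8] mean [0.574  0.2984] ang 89.5 rect [574.4 292.2] [468.2 191.1] 89.5 z [0.006 0.016 0.043]
[365 154  20  48 519] [374.6 177.6] mean [ 0.6092 -0.2474] ang 175.9 rect [ 609.6 -247.9] [ 42.4 129.1] 85.3 z [0.002 0.03  0.039]
[406 163  20  30 366] [415.5 177.4] mean [ 0.6123 -0.3573] ang 169.3 rect [ 613.  -357.3] [41.9 80.3] 79.4 z [0.003 0.031 0.04 ]
[322 164  17  30 358] [330.3 178.8] mean [ 0.603  -0.1284] ang 177.6 rect [ 603.8 -127.7] [41.1 79.1] 88.1 z [0.003 0.031 0.04 ]
[267 212  26  48 528] [279.6 235.2] mean [0.4483 0.0034] ang 166.7 rect [449.4   3.2] [ 42.3 129. ] 76.9 z [0.002 0.03  0.039]
[357 214  23  48 523] [367.8 237.5] mean [ 0.4482 -0.2319] ang 171.6 rect [ 448.7 -232. ] [ 42.3 128.1] 81.6 z [0.003 0.03  0.038]
[ 302  217   43   42 1382] [322.9 237.9] mean [ 0.4442 
[... 1034 characters left out ...]
0.018  0.019  0.02   0.019  0.018
  0.041  0.021  0.019  0.014  0.016  0.017  0.02   0.019  0.018  0.02
  0.017  0.013  0.019  0.018  0.014  0.021  0.018  0.019  0.014  0.017
  0.017  0.015  0.045  0.012  0.018  0.018  0.069  0.069  0.035]
z row 210 [ 0.002  0.034  0.026  0.009  0.01   0.004  0.007  0.012  0.005  0.008
  0.01   0.007  0.013  0.045  0.029  0.015  0.016  0.014  0.021  0.022
  0.013  0.02   0.02   0.021  0.013  0.017  0.019  0.014  0.017  0.013
  0.034  0.014  0.02   0.018  0.023  0.016  0.011  0.014  0.017  0.014
  0.015  0.015  0.018  0.018  0.014  0.017  0.017  0.015  0.012  0.012
  0.016  0.015  0.031  0.005  0.005  0.013  0.012 -0.    -0.003]
bench z 0.00031817610467672235
```

View pics/c1.png

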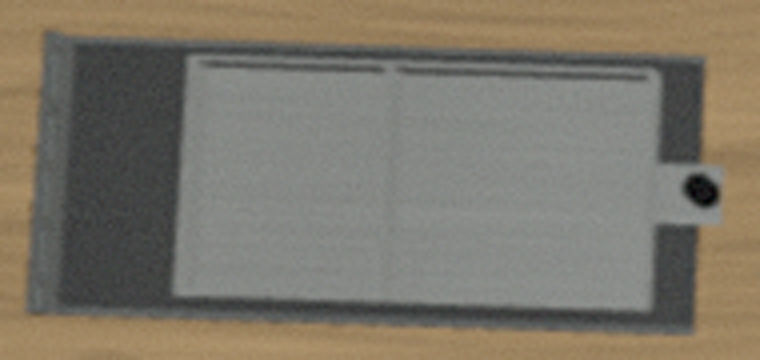

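The crop shows the tray's corners at crop pixels (187,57), (660,68), (175,297) and (653,311), the cross wall near column 390, and the stop's inner edge near column 70. I'll cast those points and check that the planned poses are reachable.

Run:
```python
from rig import robot
from h import *
ci=robot.camera_info("top")
c=np.array([[187,57],[660,68],[175,297],[653,311],[392,66],[382,303]])/4+[80,140]-.375
print("tray corners z.044\n",ray(ci,c,.044)[:,:2].round(4))
c=np.array([[72,45],[60,305]])/4+[80,140]-.375
print("stop inner z.034",ray(ci,c,.034)[:,:2].round(4), "base",ray(ci,c,.008)[:,:2].round(4))
c=np.array([[704,58],[693,331]])/4+[80,140]-.375
print("slide -y corners",ray(ci,c,.016)[:,:2].round(4))
def R(yaw): # tool y (closing) at yaw from world x... columns x,y,z
    t=np.radians(yaw); y=np.array([np.cos(t),np.sin(t),0]); z=np.array([0,0,-1.]); return np.c_[np.cross(y,z),y,z]
for n,p,a in [("d1",(.448,.003,.2),-103),("s2",(.448,-.232,.2),-98),("s3",(.4355,-.353,.2),-88),("s4",(.609,-.2475,.2),-94),("fl",(.444,-.112,.2),-90),("flx",(.444,-.112,.2),0),("sb",(.574,.194,.1),-90),("sb+",(.574,.194,.1),90),("fb",(.574,.347,.1),0),("fb90",(.574,.347,.1),-90),("fb+",(.574,.347,.1),90),("push",(.574,.2,.05),0)]:
    q=robot.ik(p,R(a)); print(n,None if q is None else np.round(q,0), None if robot.ik(p,R(a+180)) is None else np.round(robot.ik(p,R(a+180)),0))
```

```text
tray corners z.044
 [[0.6535 0.4153]
 [0.6536 0.1004]
 [0.494  0.4143]
 [0.4926 0.0991]
 [0.6507 0.2785]
 [0.4934 0.2776]]
stop inner z.034 [[0.6613 0.497 ]
 [0.4871 0.4945]] base [[0.6655 0.5089]
 [0.4878 0.5064]]
slide -y corners [[0.6655 0.0752]
 [0.4808 0.0762]]
d1 [ 26.  -0. -29.   0. -61.  51.] [  26.   -0.  -29.    0.  -61. -129.]
s2 [ -5.   6. -23.   0. -62.  87.] [ -5.   6. -23.   0. -62. -93.]
s3 [-19.  11. -16.   0. -63. 111.] [-19.  11. -16.   0. -63. -69.]
s4 [ -5.  20.  -4.   0. -66.  91.] [ -5.  20.  -4.   0. -66. -89.]
fl [ 11.   1. -28.   0. -61.  79.] [  11.    1.  -28.    0.  -61. -101.]
flx [ 11.   1. -28.   0. -61. 169.] [ 11.   1. -28.   0. -61. -11.]
sb [ 37.  20. -18.   0. -52.  53.] [  37.   20.  -18.    0.  -52. -127.]
sb+ [  37.   20.  -18.    0.  -52. -127.] [ 37.  20. -18.   0. -52.  53.]
fb [ 48.  26.  -9.   0. -55. 132.] [ 48.  26.  -9.   0. -55. -48.]
fb90 [ 48.  26.  -9.   0. -55.  42.] [  48.   26.   -9.    0.  -55. -138.]
fb+ [  48.   26.   -9.    0.  -55. -138.] [ 48.  26.  -9.   0. -55.  42.]
push [ 38.  24. -20.   0. -46. 142.] [ 38.  24. -20.   0. -46. -38.]
```

```bash
cat >> h.py <<'E'
from rig import robot
XT,YC=0.5734,0.2585
YS,YF=YC-.066,YC+.087
def R(yaw):
    t=np.radians(yaw); y=np.array([np.cos(t),np.sin(t),0]); z=np.array([0,0,-1.]); return np.c_[np.cross(y,z),y,z]
def pick(x,y,yaw,z,op,hov=.13):
    robot.move_gripper(op)
    robot.goto((x,y,hov),R(yaw)); robot.servo_line((x,y,z))
    f0=np.array(robot.read_force())
    robot.move_gripper(0.0); g=robot.read_grip_width(); robot.servo_line((x,y,hov),speed=.2)
    print("grip",round(g,3),"after lift",round(robot.read_grip_width(),3),"dF",(np.array(robot.read_force())-f0).round(1),"t",robot.read_t())
def place(x,y,yaw,z,op,hov=.13,shift=None):
    robot.goto((x,y,hov),R(yaw)); robot.servo_line((x,y,z+.002))
    if shift: y+=shift; robot.servo_line((x,y,z+.002),speed=.05)
    robot.servo_line((x,y,z),speed=.05); f=np.round(robot.read_force(),1)
    robot.move_gripper(op); robot.servo_line((x,y,hov),speed=.2)
    print("placed",f,np.round(robot.read_position(),4),"t",robot.read_t())
E
python3 - <<'E'
from h import *
pick(.4488,.0033,-103.3,.004,.55)
place(XT,YS-.045,-90,.021,.36)
im,d=robot.grab_frame("wrist"); cv2.imwrite("pics/w1.png",im[:,:,::-1])
E
```

```text
grip 0.268 after lift 0.263 dF [ 1.  -0.9 -7.9] t 5.6417
placed [ 0.8 -0.4 -6.4] [0.5731 0.1474 0.1299] t 8.6667
```

View pics/w1.png

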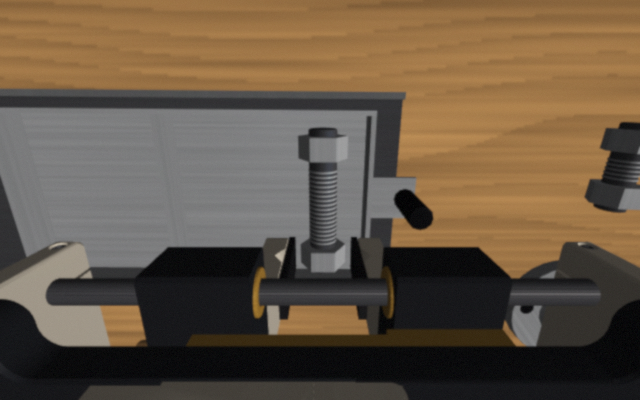

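The wrist view shows the first stud lying along x in the stud bay at column 323, near the handle wall, with the post at (412,208). I'll place the other two studs and the flange.

Run:
```python
from h import *
pick(.4485,-.232,-98.4,.004,.5)
place(XT,YS+.007,-90,.021,.36,shift=-.017)
pick(.4356,-.3532,-87.6,.004,.5)
place(XT,YS+.044,-90,.021,.36)
im,d=robot.grab_frame("top"); cv2.imwrite("pics/t2.png",cv2.resize(im[120:300,80:480,::-1],None,fx=2,fy=2))
```

```text
grip 0.261 after lift 0.266 dF [ 0.8 -0.7 -7.3] t 12.9583
placed [ 0.9  1.9 -3.6] [0.5729 0.1819 0.1298] t 17.3417
grip 0.266 after lift 0.269 dF [ 0.7  0.3 -7.1] t 22.0917
placed [ 0.  -0.4 -4.3] [0.5731 0.2364 0.13  ] t 26.5
```

View pics/t2.png

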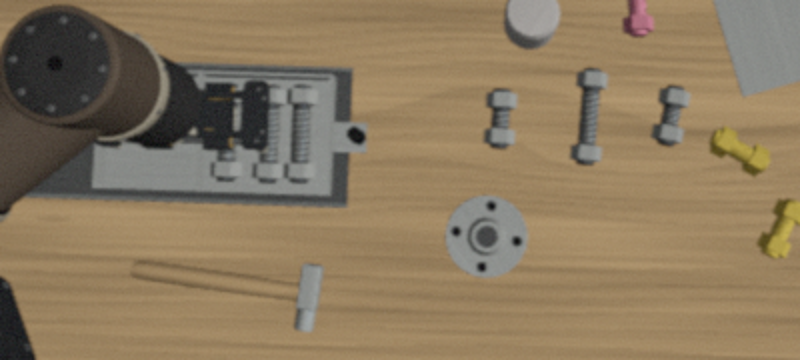

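Three studs lie across the stud bay at columns 228, 270 and 300, and the flange is still at (487,236). The flange is next, followed by a wrist view to check it.

Run:
```python
from h import *
pick(.4445,-.1121,-90,.028,.8,hov=.14)
place(XT,YF,-90,.045,.7,hov=.16)
robot.move_gripper(0.0)
robot.goto((.572,.015,.14),R(-90))
im,d=robot.grab_frame("top"); cv2.imwrite("pics/t3.png",cv2.resize(im[130:300,60:440,::-1],None,fx=2,fy=2))
ci=robot.camera_info("top");P=cloud(ci,d)
v,u=np.where((P[...,2]>.055)&(P[...,2]<.09)); k=(u>235)&(u<270)&(v>170)&(v<205); print("handle",k.sum(),ray(ci,np.c_[u[k],v[k]],.07).mean(0))
print(robot.read_t(),robot.read_force())
```

```text
grip 0.448 after lift 0.448 dF [-1.6  0.1 -7.5] t 30.9917
placed [ 0.2  0.9 -6.2] [0.5729 0.3452 0.1593] t 35.225
handle 0 [nan nan nan]
37.625 [0.24738216 1.26360936 1.11985418]<stdin>:8: RuntimeWarning: Mean of empty slice.
  ret = um.true_divide(
```

View pics/t3.png

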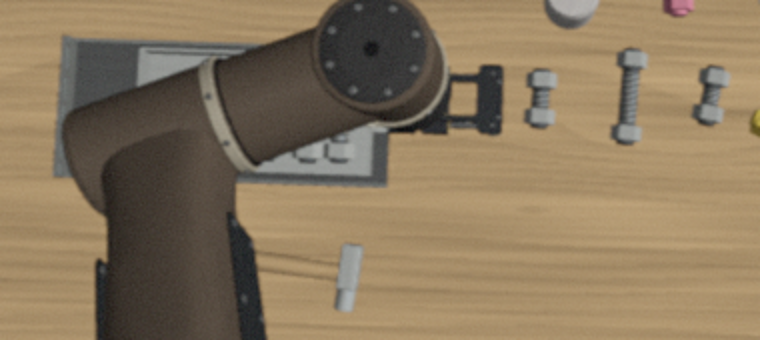

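The arm hides the tray in this view; the tray hasn't visibly moved. Pushing the handle home with force checks.

Run:
```python
from h import *
robot.servo_line((.572,.015,.045))
F0=np.array(robot.read_force()); y=.015
for y in [.06,.09]+list(np.arange(.094,.19,.004)):
    robot.servo_line((.572,y,.045),speed=.05)
    f=(np.array(robot.read_force())-F0)[1]; print(round(y,3),f.round(1),robot.read_position()[1].round(4))
    if f<-11: break
print(robot.read_t())
```

```text
0.06 0.4 0.0601
0.09 0.1 0.0903
0.094 0.6 0.0942
0.098 0.5 0.0983
0.102 1.3 0.1023
0.106 -0.3 0.1063
0.11 0.3 0.1103
0.114 0.4 0.1144
0.118 0.5 0.1183
0.122 0.5 0.1224
0.126 0.7 0.1263
0.13 0.3 0.1303
0.134 1.1 0.1343
0.138 -13.4 0.1353
43.2083
```

Run:
```python
from h import *
a=robot.grab_frame("scene")[0][180:320,320:560,::-1]; b=robot.grab_frame("top")[0][130:250,60:300,::-1]
cv2.imwrite("pics/p4.png",cv2.resize(np.vstack([a,b]),None,fx=2.2,fy=2.2,interpolation=cv2.INTER_CUBIC))
```

```text
(no output)
```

View pics/p4.png

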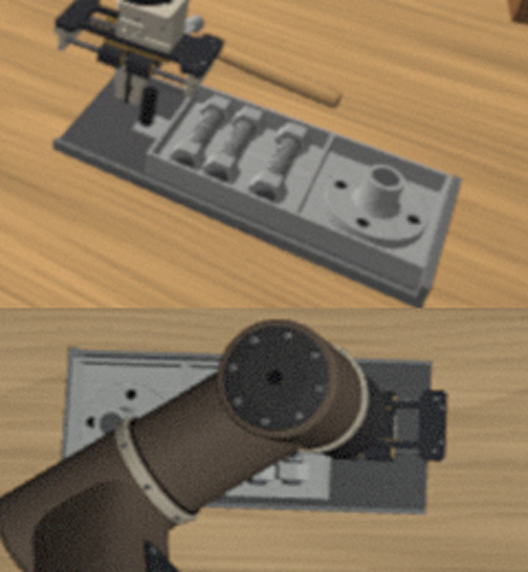

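The tray sits against the end stop, the three studs lie flat in the stud bay, and the flange is flat with its neck up. I'll retreat, check the positions and hand in.

Run:
```python
from h import *
robot.servo_line((.572,.085,.045)); robot.servo_line((.572,.085,.2),speed=.2)
robot.goto((.25,-.6,.227),R(-90)); robot.dwell(.3)
im,d=robot.grab_frame("top"); cv2.imwrite("pics/t5.png",cv2.resize(im[90:300,60:460,::-1],None,fx=2,fy=2))
ci=robot.camera_info("top");P=cloud(ci,d)
v,u=np.where((P[...,2]>.058)&(P[...,2]<.09)); k=(u>190)&(u<250)&(v>170)&(v<205); print("handle",k.sum(),ray(ci,np.c_[u[k],v[k]],.07).mean(0))
print(robot.read_t())
```

```text
handle 52 [0.57185944 0.16141466 0.07      ]
47.7583
```

View pics/t5.png

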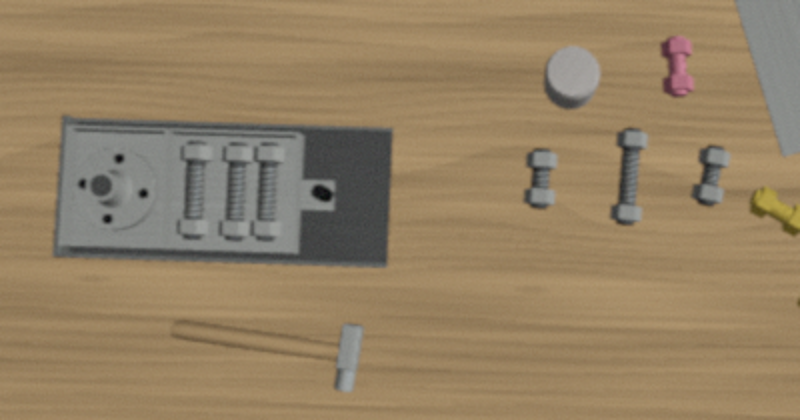

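The tray's edge meets the stop, all three studs and the flange are seated, and the spare studs, hammer and tin haven't moved.

```bash
python3 -c "
from rig import robot
print(robot.job_done())"
```

```text
the job is handed in; nothing more can be done
None
```

The flange kit is made up and handed in at about 48 s of robot time: three long studs flat in the stud bay, the flange neck up in the other bay, and the tray pushed home against its end stop.

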